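# Drain the bowl of fittings into the sorting tray and stand it up again

### The arm

A 6-joint arm with a two-finger parallel gripper is mounted at the origin on a cart in front of the work surface, level with it; the furniture and walls round the work are solid. World frame = base frame: x ahead of the robot, y to its left, z up, the work surface at z = 0. Lengths are in m, angles in degrees, forces in N, time in s.
With the tool pointing down it reaches from about 0.4 to 0.825 m from the base axis. Payload 7 kg.
Tool frame: the origin (TCP) lies on the centre line of the jaws, within the pads' length; the fingertips stand 19 mm ahead of it and the grasp point (between the pads) is the TCP; z points along the fingers, y is the line along which they close (so a half turn about z gives the same grasp; the last joint's range is limited). The gripper opens to 88 mm and grips with 3 to 60 N. Pads are 19 mm wide; open, the fingers measure 130 mm over their backs; the gripper's body (78 mm by 193 mm) begins 47 mm behind the grasp point.
Start: joints at [-60.842, 20.546, 0.682, 0, -70.136, -16.507], TCP at [0.148, -0.659, 0.246] pointing down, gripper open.
Joint ranges: [-176.03, 176.03], [-82.01, 121.73], [-58.28, 71.71], [-173.87, 95.51], [-174.79, -0.11], [-173.66, 173.66]. Speed limits (degrees/s): [136.94, 136.94, 172.46, 180, 180, 180].

### API

Orientations are given as [roll, pitch, yaw] about the fixed x, y, z axes, in that order (R = Rz(yaw) Ry(pitch) Rx(roll)).
In Python, from plant import * gives the robot as it stands. The module is installed in compiled form; this text tells all that it offers.
- The arm moves only by the tool play_rows, never from a script. Its argument "deltas" is a list of rows, each a list of 6 numbers: the shift along the world's x, y, z scaled (see below), then the turn, a rotation vector about the world's x, y, z scaled (see below). A call has 1 to 10 rows; each row shifts and turns the commanded pose from where the row before left it; what a row does not reach is not made up. The controller multiplies each number of a shift by 800 mm and each number of a turn by 180 degrees. A row lasts 1/10 s, in which the tool goes at most 50 mm and 8.59 degrees, less where a joint would pass 70% of its speed; a pose out of reach is approached as far as the arm can. A call with a number of a shift or a turn outside -1 to 1 is refused whole. A call with a gripper value outside its range is refused whole. "gripper" is the gripper command: -1 is shut, 1 is fully open, values between are in proportion, set as the call begins (left out, the last holds). The fingers move at their own pace and stop on an object; the grip force is fixed at half the most. Time passes only in rows, so rows that do not move let the fingers close. It gives the time, the measured TCP pose, the force, the opening and the grip force at its end, in the units of the state.
- get_obs(): the state, without advancing time (a new reading comes with each control period).
- snapshot(name): name is "scene" or "top" or "wrist"; returns (picture, depth): 420x560x3 uint8, blue, green, red; 420x560 float32, m along the optical axis (not along the pixel's ray), 0 where there is no reading.
- camera_model(name): a dict with "fx", "fy", "cx", "cy" (pixels), "k1" (the pictures are not rectified: a ray, as slopes to the right and down, at radius r is drawn at 1 + k1 r^2 times it, then the intrinsics apply), "world_to_cam" (4x4, takes a point from world to camera coordinates). Camera axes: x right, y down, z forward; pixel columns grow to the right and rows downward; lengths in m; the calibration is good to about 2 mm. A picture is of the moment at which its call begins: read the wrist's pose just before it. camera_model takes no time and is no camera call; for the wrist camera it gives the pose at the moment of the call.
- close_job(): hands the job in; it is judged then, once.
The state is a dict: "clock": time; "joint_pos": joint angles; "qvel": joint speeds; "tau": joint torques, N m; "tool_pos": TCP position; "orientation": TCP orientation; "force": force on the tool from outside, world axes, zero at the start; "moment": the same for the moment, N m; "opening": finger opening in m; "gripper_force": force on a finger pad.
Only numpy, scipy, OpenCV 4.12 (cv2) and the standard library are available. Lean on these libraries where they do the work, as an engineer would, in place of code of your own. Each camera call takes 0.05 s, during which the arm holds its last target. There are 200 camera calls.

### The job

The round steel bowl with the blue handle, on the green mat, holds two rubber bushes and a brass union. Carry it to the red sorting tray and tip it there so that all three fall out into the tray and none is lost, then stand the empty bowl gently upright in the middle of its green mat, its foot wholly on the mat, and let go. Leave the tools and parts lying around where they are.

Things in the scene. Friction and masses are not known exactly. Their poses are not given: they have to be found in the camera images.
- drain_bowl: Polished steel bowl, loose, 0.16 kg empty and slippery inside: flat foot of radius 44 mm, straight walls 3 mm thick flaring to a rim of radius 70 mm, 55 mm high (57 mm with the rim bead), floor 4 mm thick. Origin at the centre of the underside of the foot, z up out of the mouth. The handle is on its -x side.
- bowl_grip (a point): Middle of the handle's blue grip, on the bowl at (-96, 0, 74) mm in the bowl's frame, with the bowl's axes. The grip is a bar 14 mm thick along the bowl's y (to be pinched across this), 44 mm long and 26 mm wide; its length rises outward from the rim at 45 degrees, along (-0.71, 0, 0.71) in the bowl's frame. Fingers that come down along the bar, leaning 45 degrees, have it between them over its full length; the grip is not slippery.
- bowl_mouth (a point): Centre of the bowl's mouth, 55 mm above the underside of its foot; axes as the bowl's, z pointing out of the mouth.
- parking_mat: Round flat mat of radius 68 mm and 5 mm thick, black rubber with a green top, fixed to the bench; the bowl stands on it at the start. Origin at the centre of its underside, z up.
- tray_floor (a point): Centre of the inner floor of the red open sorting tray, 5 mm above the bench; axes along the tray's sides, z up. The tray is fixed, 190 x 190 mm outside and 45 mm high over the bench, walls 5 mm thick.
- bush_a_mid (a point): Centre of a grey rubber bush in the bowl: a round spool, 35 mm in diameter, 26 mm high, 30 g.
- bush_b_mid (a point): Centre of the second grey rubber bush, the same size.
- union_mid (a point): Centre of the brass union in the bowl: a hexagonal fitting with a thread at each end, 19 x 36 x 17 mm, 60 g.
- screwdriver: Red and black screwdriver, 160 mm, lying loose on the bench; a bystander. Origin in the middle of its underside.
- tape: Roll of black tape, 55 mm in diameter, 19 mm high, loose; a bystander. Origin in the middle of its underside.
- bearing: Ball bearing with a red seal, 47 mm in diameter, 14 mm high, loose; a bystander. Origin in the middle of its underside.
- spanner: Steel spanner, 208 mm, loose; a bystander. Origin in the middle of its underside.

How it is judged (in metres and radians):
On the way, in this order (a step that is already met when the one before it is completed fails the run):
1. the bowl is lifted clear of the mat with all three pieces in it (height (world z) of drain_bowl above 0.04 m and angle between drain_bowl's own z axis and vertical below 0.9 rad and distance between each of bush_a_mid, bush_b_mid, union_mid and bowl_mouth below 0.075 m), for 0.05 s.
2. the bowl is tipped more than 60 degrees over the tray (angle between drain_bowl's own z axis and vertical above 1.05 rad and horizontal distance between bowl_mouth and tray_floor below 0.13 m and height (world z) of bowl_mouth above 0.05 m), for 0.05 s.
At the end, for the whole second after the job is handed in: Both bushes and the brass union lie at rest inside the red tray, below its rim, and the empty bowl stands still and upright (within 3.5 degrees) on the green mat, its centre within 24 mm of the mat's, released (x of bush_a_mid in the frame of tray_floor between -0.092 and 0.092 m and y of bush_a_mid in the frame of tray_floor between -0.092 and 0.092 m and z of bush_a_mid in the frame of tray_floor between 0 and 0.045 m and x of bush_b_mid in the frame of tray_floor between -0.092 and 0.092 m and y of bush_b_mid in the frame of tray_floor between -0.092 and 0.092 m and z of bush_b_mid in the frame of tray_floor between 0 and 0.045 m and x of union_mid in the frame of tray_floor between -0.092 and 0.092 m and y of union_mid in the frame of tray_floor between -0.092 and 0.092 m and z of union_mid in the frame of tray_floor between 0 and 0.045 m and angle between drain_bowl's own z axis and vertical below 0.06 rad and horizontal distance between drain_bowl and parking_mat below 0.024 m and height (world z) of drain_bowl between 0.002 and 0.009 m and linear speed of drain_bowl below 0.02 m/s and linear speed of each of bush_a, bush_b, union below 0.03 m/s); the robot touches nothing.
It fails at once if a bystander (screwdriver, tape, bearing or spanner) is moved by more than 25 mm (distance of any of screwdriver, tape, bearing, spanner from where it was at the start of the episode above 0.025 m).
It fails at once if the bowl is dropped or banged onto the mat (it comes down the last 15 mm faster than 0.45 m/s) (height (world z) of drain_bowl below 0.02 m and horizontal distance between drain_bowl and parking_mat below 0.08 m and linear speed of drain_bowl above 0.45 m/s).
It also fails if it takes over 51 s, if anything falls off the work surface, if the arm or the gripper's body presses on something with over 40 N, if the wrist force passes 120 N, or if a joint passes its speed limit or range.

## Working session

There is one attempt and no reset: what is moved stays moved. The work goes in short steps, Python scripts to look and compute and a tool call to move; the robot and the scene stay as the last step left them, time stands still between calls to the robot, and variables do not carry over. Pictures are saved under pics/ and viewed, at most 10 in all, crops included, and the job is handed in when it is done.

Besides the shell and the picture viewer there is one more tool, called after "Call:" as name([rows], argument=value, ...), one row to a line, values as JSON. play_rows: Moves the arm, as the interface text tells. Its arguments: {"type":"object","properties":{"deltas":{"type":"array","items":{"type":"array","items":{"type":"number","minimum":-1,"maximum":1}}},"gripper":{"type":"number"}},"required":["deltas"]}

```bash
mkdir -p pics; cat > h.py <<'E'
from plant import *
import numpy as np, cv2
from scipy.spatial.transform import Rotation as R
def cloud(name):
    m=camera_model(name); p,d=snapshot(name)
    v,u=np.mgrid[0:420,0:560]
    K=np.array([[m['fx'],0,m['cx']],[0,m['fy'],m['cy']],[0,0,1.]])
    pts=np.stack([u,v],-1).reshape(-1,1,2).astype(float)
    n=cv2.undistortPoints(pts,K,np.array([m['k1'],0,0,0.])).reshape(420,560,2)
    c=np.dstack([n*d[...,None],d])
    T=np.linalg.inv(np.array(m['world_to_cam']))
    w=c@T[:3,:3].T+T[:3,3]; w[d==0]=np.nan
    return p,w
E
python3 - <<'E'
from h import *
o=get_obs();print(o)
for n in ['top','scene']:
    p,w=cloud(n); cv2.imwrite(f'pics/{n}0.png',p); np.save(f'{n}0.npy',w)
    hsv=cv2.cvtColor(p,cv2.COLOR_BGR2HSV)
    for c,(a,b) in dict(blue=((100,120,50),(130,255,255)),green=((40,80,40),(85,255,255)),red=((0,150,60),(8,255,255))).items():
        m=cv2.inRange(hsv,a,b)
        k,l,s,ce=cv2.connectedComponentsWithStats(m)
        for i in range(1,k):
            if s[i,4]>60: q=w[l==i]; print(n,c,s[i],ce[i].round(),np.nanmedian(q,0).round(3),np.nanmin(q,0).round(3),np.nanmax(q,0).round(3))
E
```

```text
{'clock': 0.0, 'joint_pos': array([-6.08431881e+01,  2.05894602e+01,  6.34432811e-01, -2.08544767e-02,
       -7.01360930e+01, -1.65069101e+01]), 'qvel': array([-9.76062806e-02, -5.79948119e-02,  1.58937201e-02,  8.44507972e-03,
        4.72334042e-04, -1.17237853e-05]), 'tau': array([-8.01509232e-04, -5.82721961e+01,  2.93053329e+01,  6.99730217e+00,
        6.93382550e-03, -2.18655096e-04]), 'tool_pos': array([ 0.14770086, -0.6581726 ,  0.24464765]), 'orientation': array([ 1.79907064e+02, -7.09598670e-03, -1.67357194e+02]), 'force': array([ 1.33931323, -0.46982259,  0.07134757]), 'moment': array([-0.00613336, -0.01220863, -0.04505784]), 'gripper_force': 0.0, 'opening': 0.0879201767254837}
top blue [ 265   30  130   37 1339] [338.  48.] [ 0.993 -0.237  0.045] [ 0.92  -0.392 -0.006] [ 1.05  -0.018  0.073]
top blue [268  39  15  25  92] [271.  53.] [ 0.983 -0.031  0.006] [ 0.933 -0.066 -0.002] [ 1.026 -0.026  0.071]
top blue [431 246  13  16 101] [437. 253.] [ 0.395 -0.465  0.092] [ 0.373 -0.694 -0.625] [ 0.414 -0.453  0.105]
top red [ 344  115   71   72 4830] [379. 151.] [ 0.686 -0.334  0.008] [ 0.585 -0.441 -0.004] [ 0.795 -0.231  0.055]
scene blue [277  67  13   8  63] [282.  71.] [ 0.866 -0.76   0.074] [ 0.843 -0.792  0.054] [ 0.891 -0.746  0.094]
scene blue [ 139  111   85   70 1098] [176. 143.] [ 1.014 -0.201  0.043] [ 0.917 -0.39   0.003] [ 1.035 -0.02   0.068]
scene blue [368 132  14  13  93] [375. 138.] [ 0.388 -0.464  0.081] [ 0.37  -0.624 -0.005] [ 0.434 -0.451  0.1  ]
scene blue [165 137  48  45 511] [188. 159.] [ 0.922 -0.151  0.034] [ 0.855 -0.259 -0.001] [ 0.929 -0.027  0.089]
scene green [327 153  37  17 161] [344. 163.] [ 0.458 -0.381  0.005] [ 0.408 -0.443 -0.   ] [ 0.533 -0.354  0.012]
scene red [ 239  125   77   56 2719] [278. 152.] [ 0.682 -0.34   0.01 ] [ 0.578 -0.435 -0.005] [ 0.811 -0.227  0.05 ]
```

View pics/top0.png

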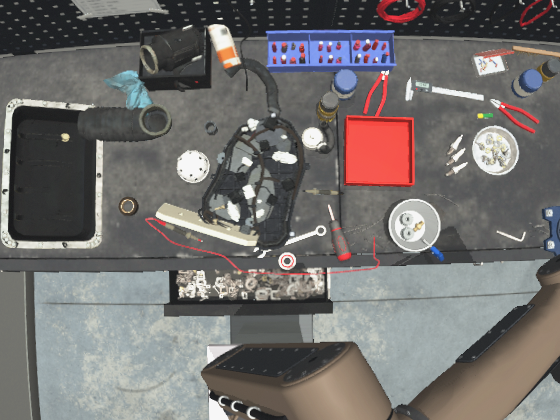

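View pics/scene0.png

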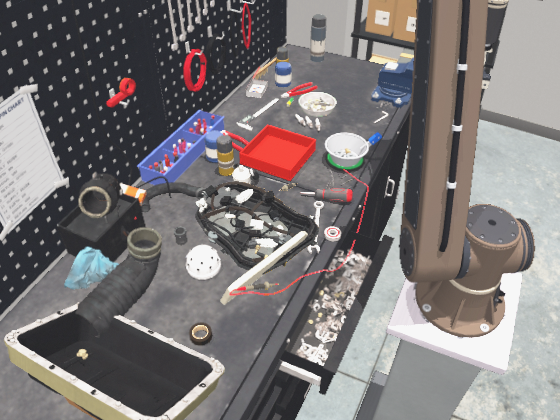

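Top view: bowl with three pieces at (414,225), handle at (437,253) toward lower right; tray at (379,151), screwdriver at (340,235). The scene view agrees.

```bash
python3 - <<'E'
from h import *
from scipy.optimize import least_squares
p=cv2.imread('pics/top0.png');w=np.load('top0.npy')
def dump(n,w,box):
    q=w[box[1]:box[3],box[0]:box[2]].reshape(-1,3); return q[~np.isnan(q[:,0])]
q=dump('t',w,(380,190,450,270))
rim=q[(q[:,2]>.054)&(q[:,2]<.068)]
c0=np.array([.47,-.41])
f=lambda x:np.hypot(rim[:,0]-x[0],rim[:,1]-x[1])-.070
r=least_squares(f,[*c0],loss='soft_l1',f_scale=.002);print('rim',r.x,len(rim),np.median(np.abs(f(r.x))))
hsv=cv2.cvtColor(p,cv2.COLOR_BGR2HSV)
m=cv2.inRange(hsv,(100,120,50),(130,255,255))>0
m[:240]=0;m[275:]=0;m[:,:425]=0;m[:,455:]=0
b=w[m]; b=b[b[:,2]>.04];print('blue',b.mean(0),b.min(0),b.max(0));d=b.mean(0)[:2]-r.x;print(np.degrees(np.arctan2(-d[1],-d[0])),np.hypot(*d))
# ray-projection centroid of the blue blob
# scene estimate
ps=cv2.imread('pics/scene0.png');ws=np.load('scene0.npy')
q=dump('s',ws,(315,125,375,180));rim=q[(q[:,2]>.054)&(q[:,2]<.066)]
r2=least_squares(f,r.x,loss='soft_l1',f_scale=.002);print('rim scene',r2.x,len(rim))
# green
m=cv2.inRange(cv2.cvtColor(ps,cv2.COLOR_BGR2HSV),(40,80,40),(85,255,255))>0
m[:145]=0;m[180:]=0;m[:,:320]=0;m[:,370:]=0
g=ws[m];g=g[np.abs(g[:,2]-.005)<.004];
fo=g
f2=lambda x:np.maximum(0,np.hypot(fo[:,0]-x[0],fo[:,1]-x[1])-.068);print('green',g.min(0),g.max(0),f2(r.x).max())
# tray
mt=cv2.inRange(hsv,(0,150,60),(8,255,255));k,l,s,ce=cv2.connectedComponentsWithStats(mt)
i=1+np.argmax(s[1:,4]);t=w[l==i];t=t[~np.isnan(t[:,0])];hi=t[(t[:,2]>.038)&(t[:,2]<.052)];print('tray',cv2.minAreaRect(hi[:,:2].astype(np.float32)))
# tall things
for z0 in (.06,.1):
    mm=(w[...,2]>z0)&(w[...,0]<.9)&(w[...,0]>.3)&(w[...,1]<.0)
    k,l,s,ce=cv2.connectedComponentsWithStats(mm.astype(np.uint8))
    for i in range(1,k):
        if s[i,4]>15: q=w[l==i];print(z0,s[i],q.min(0).round(2),q.max(0).round(2))
v=cv2.resize(p[180:280,370:470],None,fx=5,fy=5,interpolation=cv2.INTER_CUBIC);cv2.imwrite('pics/crop.png',v)
E
```

```text
rim [ 0.4729374  -0.41107867] 473 0.0023521148505456224
blue [ 0.39437102 -0.4652779   0.09029247] [ 0.37332064 -0.48031478  0.0694233 ] [ 0.41403257 -0.45329772  0.10469373]
34.59995827085867 0.09544754315315551
rim scene [ 0.46770637 -0.41236033] 246
green [ 0.40756673 -0.44348552  0.00101272] [ 0.52888959 -0.35410099  0.00854586] 0.00021912391786231555
tray ((0.6837864518165588, -0.33030277490615845), (0.19316339492797852, 0.19112640619277954), 87.73725891113281)
0.06 [518  69  42  24 520] [ 0.85 -0.86  0.06] [ 0.9  -0.75  0.13]
0.06 [333  70  25  24 469] [ 0.84 -0.27  0.06] [ 0.9 -0.2  0.1]
0.06 [319  91  20  26 412] [ 0.77 -0.21  0.06] [ 0.83 -0.16  0.14]
0.06 [268 118  10  11  57] [ 0.74 -0.05  0.06] [ 0.77 -0.02  0.07]
0.06 [303 128  21  20 227] [ 0.69 -0.17  0.06] [ 0.74 -0.12  0.09]
0.06 [260 141  10  10  66] [ 0.68 -0.02  0.06] [ 0.71 -0.    0.07]
0.06 [269 177  11   6  22] [ 0.6  -0.05  0.06] [ 0.61 -0.02  0.07]
0.06 [281 177  14  15 137] [ 0.57 -0.09  0.06] [ 0.61 -0.06  0.08]
0.06 [388 199  57  63 418] [ 0.37 -0.49  0.06] [ 0.54 -0.34  0.1 ]
0.06 [ 511  254   49   61 1419] [ 0.3  -0.55  0.56] [ 0.39 -0.42  0.68]
0.1 [545  69  15   8  77] [ 0.89 -0.86  0.1 ] [ 0.9  -0.82  0.13]
0.1 [320  91  19  22 318] [ 0.78 -0.21  0.1 ] [ 0.83 -0.16  0.14]
0.1 [ 511  254   49   61 1419] [ 0.3  -0.55  0.56] [ 0.39 -0.42  0.68]
```

View pics/crop.png

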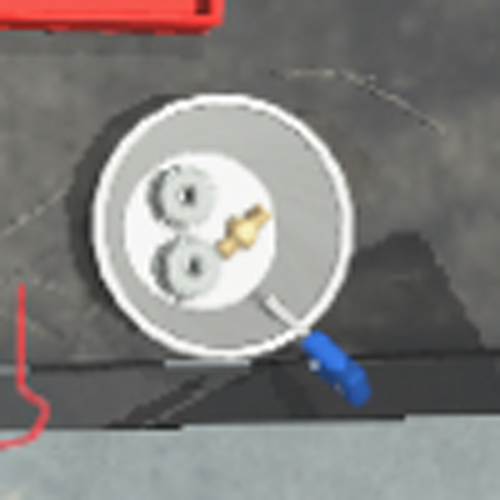

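The crop shows the handle at lower right of the bowl, at about (335,370), with the two bushes and the union on the floor. I take the bowl yaw as about 35°.

```bash
cat >> h.py <<'E'
def tool(yaw,tilt=0,roll0=0):
    # tool orientation holding the bowl with given yaw, tilted by 'tilt' about bowl y
    Y=R.from_euler('z',yaw,degrees=True)*R.from_euler('y',tilt,degrees=True)
    s=.5**.5; z=np.array([s,0,-s]); y=np.array([0,1,0]); x=np.cross(y,z)
    return Y*R.from_matrix(np.c_[x,y,z])
def need(pos,Rt,n):
    o=get_obs(); Rc=R.from_euler('xyz',o['orientation'],degrees=True)
    d=(np.array(pos)-o['tool_pos'])/.8; rv=(Rt*Rc.inv()).as_rotvec(degrees=True)
    print('total deg',np.linalg.norm(rv).round(2),'mm',(np.linalg.norm(d)*800).round(1)); print(f'row x{n}:',np.r_[d,rv/180].__truediv__(n).round(5).tolist()); print(o['clock'],o['joint_pos'].round(1))
E
python3 -c "
from h import *
need([.325,-.514,.164],tool(35),10)"
```

```text
total deg 49.98 mm 242.4
row x10: [0.02216, 0.01803, -0.01009, 0.01012, -0.02303, 0.01175]
0.1 [-60.8  20.6   0.6  -0.  -70.1 -16.5]
```

Call:
play_rows([
  [0.022,0.018,-0.01,0.0101,-0.023,0.0118],
  [0.022,0.018,-0.01,0.0101,-0.023,0.0118],
  [0.022,0.018,-0.01,0.0101,-0.023,0.0118],
  [0.022,0.018,-0.01,0.0101,-0.023,0.0118],
  [0.022,0.018,-0.01,0.0101,-0.023,0.0118],
  [0.022,0.018,-0.01,0.0101,-0.023,0.0118],
  [0.022,0.018,-0.01,0.0101,-0.023,0.0118],
  [0.022,0.018,-0.01,0.0101,-0.023,0.0118],
  [0.022,0.018,-0.01,0.0101,-0.023,0.0118],
  [0.022,0.018,-0.01,0.0101,-0.023,0.0118],
], gripper=1)

```text
clock: 1.1
tool_pos: [0.3243, -0.5141, 0.1654]
orientation: [-179.8, 45.1, -144.8]
force: [-0.1, -1.0, -0.1]
opening: 0.0881
gripper_force: 0.0
```

```bash
python3 - <<'E'
from h import *
need([.325,-.514,.164],tool(35),2)
for n in ['wrist','top']:
    p,w=cloud(n); cv2.imwrite(f'pics/{n}1.png',p); np.save(f'{n}1.npy',w)
    m=cv2.inRange(cv2.cvtColor(p,cv2.COLOR_BGR2HSV),(100,120,50),(130,255,255))>0
    m&=(abs(w[...,0]-.394)<.05)&(abs(w[...,1]+.465)<.05)&(w[...,2]>.05)
    b=w[m]; 
    if len(b)<30: print(n,len(b)); continue
    c=b.mean(0); print(n,len(b),c,b.min(0),b.max(0)); u,s,v=np.linalg.svd(b-c); print(v)
    rim=w.reshape(-1,3); rim=rim[(abs(rim[:,2]-.06)<.005)&(np.abs(np.hypot(rim[:,0]-.47,rim[:,1]+.412)-.07)<.01)]
    from scipy.optimize import least_squares
    r=least_squares(lambda x:np.hypot(rim[:,0]-x[0],rim[:,1]-x[1])-.07,[.47,-.412],loss='soft_l1',f_scale=.002);print('rim',len(rim),r.x,np.degrees(np.arctan2(r.x[1]-c[1],r.x[0]-c[0])))
E
```

```text
total deg 0.21 mm 1.5
row x2: [0.00041, 9e-05, -0.00087, 0.00018, 0.00053, -0.00019]
1.1 [-68.2  28.3   4.5 -44.2 -82.1  26.1]
wrist 613 [ 0.37728327 -0.47767729  0.09141355] [ 0.36917827 -0.48571186  0.06767421] [ 0.38753282 -0.46786839  0.10221004]
[[-0.29756043 -0.18871949 -0.9358647 ]
 [-0.65904134 -0.66863305  0.34437533]
 [ 0.6907404  -0.719246   -0.07458479]]
rim 2099 [ 0.46657114 -0.41638396] 34.4683799358594
top 95 [ 0.39479384 -0.4649901   0.09053558] [ 0.37592593 -0.47998007  0.06041352] [ 0.41400833 -0.45180819  0.10558696]
[[-0.67655032 -0.46275333  0.5728342 ]
 [ 0.62051695  0.06063055  0.78184567]
 [-0.39653293  0.88441127  0.24612667]]
rim 374 [ 0.47272474 -0.41124605] 34.59159195927308
```

View pics/wrist1.png

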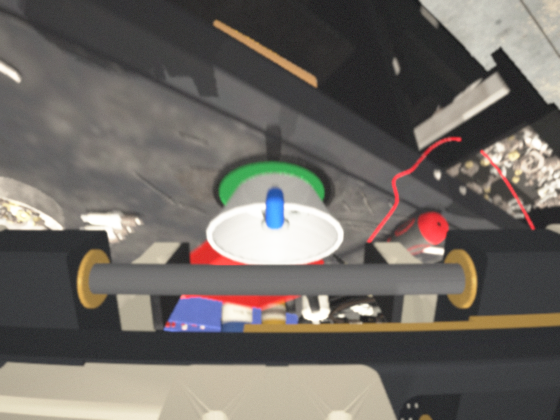

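Wrist view: the handle stands end-on at (275,208), midway between the fingers, with the mat visible behind the foot. I'm going in along the bar.

Call:
play_rows([
  [0.0083,0.0058,-0.0108,0,0,0],
  [0.0083,0.0058,-0.0108,0,0,0],
  [0.0083,0.0058,-0.0108,0,0,0],
  [0.0083,0.0058,-0.0108,0,0,0],
  [0.0083,0.0058,-0.0108,0,0,0],
  [0.0083,0.0058,-0.0108,0,0,0],
  [0.0083,0.0058,-0.0108,0,0,0],
  [0.0083,0.0058,-0.0108,0,0,0],
  [0.0083,0.0058,-0.0108,0,0,0],
  [0.0083,0.0058,-0.0108,0,0,0],
])

```text
clock: 2.2
tool_pos: [0.3907, -0.4678, 0.0784]
orientation: [-179.9, 44.9, -144.9]
force: [0.3, 0.2, -0.2]
opening: 0.088
gripper_force: 0.0
```

Call:
play_rows([
  [0,0,0,0,0,0],
  [0,0,0,0,0,0],
  [0,0,0,0,0,0],
  [0,0,0,0,0,0],
  [0,0,0,0,0,0],
  [0,0,0,0,0,0],
  [0,0,0,0,0,0],
  [0,0,0,0,0,0],
], gripper=-1)

```text
clock: 3.0
tool_pos: [0.3901, -0.4682, 0.0792]
orientation: [-179.8, 44.9, -144.9]
force: [0.7, -0.4, -0.4]
opening: 0.0294
gripper_force: 0.0
```

Call:
play_rows([
  [0,0,0,0,0,0],
  [0,0,0,0,0,0],
  [0,0,0,0,0,0],
  [0,0,0,0,0,0],
  [0,0,0,0,0,0],
])

```text
clock: 3.5
tool_pos: [0.3903, -0.4683, 0.0792]
orientation: [-179.8, 44.9, -144.9]
force: [0.8, -0.9, 0.1]
opening: 0.0134
gripper_force: 30.0
```

Call:
play_rows([
  [0,0,0.003,0,0,0],
  [0,0,0.006,0,0,0],
  [0,0,0.01,0,0,0],
  [0,0,0.015,0,0,0],
  [0,0,0.02,0,0,0],
  [0,0,0.02,0,0,0],
  [0,0,0.02,0,0,0],
  [0,0,0.015,0,0,0],
  [0,0,0.01,0,0,0],
  [0,0,0.006,0,0,0],
])

```text
clock: 4.5
tool_pos: [0.3903, -0.4683, 0.1803]
orientation: [-179.8, 44.9, -144.8]
force: [0.1, -0.1, -3.0]
opening: 0.0137
gripper_force: 30.0
```

```bash
python3 - <<'E'
from h import *
o=get_obs();print(o['tool_pos'],o['force'],o['moment'],o['opening'],o['gripper_force'])
p,w=cloud('wrist');cv2.imwrite('pics/wrist2.png',p)
need([.684+.016*.57-.02,-.330+.016*.82-.03,.24],tool(35),10)
E
```

```text
[ 0.39027068 -0.46826658  0.18026947] [ 0.05350479 -0.08266491 -3.02730048] [-1.90344986  2.84208267  0.01427164] 0.013744080993920061 29.984311759471893
total deg 0.19 mm 313.5
row x10: [0.03535, 0.01519, 0.00744, 0.0001, 3e-05, -1e-05]
4.55 [-61.4  25.    1.7 -45.9 -78.   21.2]
```

View pics/wrist2.png

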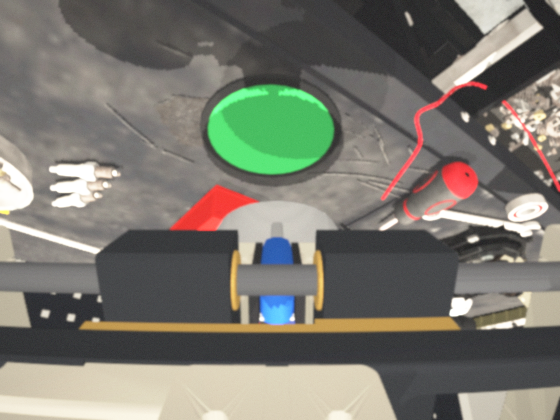

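The wrist view shows the bowl held in the jaws at (277,280), the mat free at (272,130), and the screwdriver at (435,195) untouched. Now carrying it to the tray.

Call:
play_rows([
  [0.0045,0.0009,0.0006,0,0,0.0014],
  [0.009,0.0018,0.0012,0,0,0.0028],
  [0.0135,0.0027,0.0018,0,0,0.0042],
  [0.018,0.0036,0.0024,0,0,0.0056],
  [0.0225,0.0045,0.003,0,0,0.007],
  [0.0225,0.0045,0.003,0,0,0.007],
  [0.0225,0.0045,0.003,0,0,0.007],
  [0.0225,0.0045,0.003,0,0,0.007],
  [0.0225,0.0045,0.003,0,0,0.007],
  [0.0225,0.0045,0.003,0,0,0.007],
])

```text
clock: 5.55
tool_pos: [0.5359, -0.4389, 0.1985]
orientation: [-179.9, 44.9, -134.7]
force: [-0.5, 0.9, -2.9]
opening: 0.0141
gripper_force: 30.0
```

Call:
play_rows([
  [0.0225,0.0045,0.003,0,0,0.007],
  [0.0225,0.0045,0.003,0,0,0.007],
  [0.018,0.0036,0.0024,0,0,0.0056],
  [0.0135,0.0027,0.0018,0,0,0.0042],
  [0.009,0.0018,0.0012,0,0,0.0028],
  [0.0045,0.0009,0.0006,0,0,0.0014],
  [0,0,0,0,0,0],
])

```text
clock: 6.25
tool_pos: [0.6063, -0.425, 0.2078]
orientation: [-179.9, 44.9, -129.8]
force: [-0.6, 0.7, -4.1]
opening: 0.0135
gripper_force: 30.0
```

```bash
python3 - <<'E'
from h import *
o=get_obs();print(o['tool_pos'],o['force'],o['gripper_force'],o['joint_pos'].round(1),o['orientation'])
pT,w=cloud('top');cv2.imwrite('pics/top2.png',pT[90:290,300:500].repeat(3,0).repeat(3,1))
# mat centre, tray
m=cv2.inRange(cv2.cvtColor(pT,cv2.COLOR_BGR2HSV),(40,80,40),(85,255,255));k,l,s,ce=cv2.connectedComponentsWithStats(m)
i=1+np.argmax(s[1:,4]);q=w[l==i];q=q[~np.isnan(q[:,0])];print('mat',s[i],cv2.minEnclosingCircle(q[:,:2].astype(np.float32)),q.mean(0))
# waypoints for tilting, mouth start M0 to M1
yaw=50;t=np.array([np.cos(np.radians(yaw)),np.sin(np.radians(yaw))])
Tr=np.array([.684,-.330]);prev=(o['tool_pos'],R.from_euler('xyz',o['orientation'],degrees=True))
for a,mz in [(0,.19),(20,.185),(40,.175),(60,.165),(80,.155),(100,.145),(110,.14)]:
    ar=np.radians(a);g=-.096*np.cos(ar)+.019*np.sin(ar);gz=.096*np.sin(ar)+.019*np.cos(ar)
    P=np.r_[Tr-.027*t+g*t,mz+gz]; Q=tool(yaw,a)
    print(a,P.round(4),((P-prev[0])/.8).round(4),((Q*prev[1].inv()).as_rotvec()/np.pi).round(4)); prev=(P,Q)
E
```

```text
[ 0.60631141 -0.42495643  0.2078403 ] [-0.6340331   0.68102336 -4.11860643] 29.984883069992065 [-44.2  33.3  19.9 -45.2 -83.5  12.6] [-179.86990423   44.9388295  -129.75921897]
mat [ 390  204   42   44 1467] ((0.4754011929035187, -0.4173024594783783), 0.0627187117934227) [ 0.47428123 -0.41680818  0.00619049]
0 [ 0.6049 -0.4242  0.209 ] [-0.0017  0.0009  0.0014] [ 0.0006  0.0002 -0.0008]
20 [ 0.6128 -0.4148  0.2357] [0.0099 0.0118 0.0334] [-0.0851  0.0714 -0.    ]
40 [ 0.6272 -0.3977  0.2513] [0.018  0.0214 0.0195] [-0.0851  0.0714  0.    ]
60 [ 0.6464 -0.3748  0.2576] [0.0239 0.0285 0.008 ] [-0.0851  0.0714  0.    ]
80 [ 0.668  -0.3491  0.2528] [ 0.027   0.0322 -0.006 ] [-0.0851  0.0714 -0.    ]
100 [ 0.6894 -0.3236  0.2362] [ 0.0268  0.0319 -0.0207] [-0.0851  0.0714 -0.    ]
110 [ 0.6992 -0.3119  0.2237] [ 0.0123  0.0147 -0.0157] [-0.0426  0.0357 -0.    ]
```

View pics/top2.png

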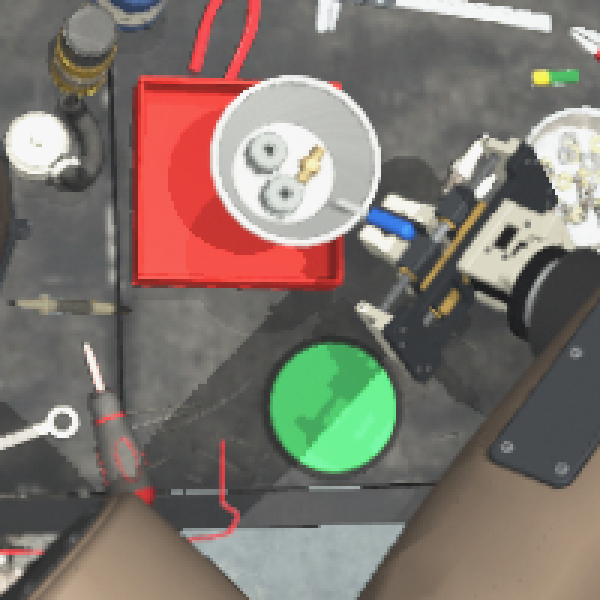

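The bowl, still holding all three pieces, is over the right half of the tray, and the mat is free at (333,407). Now tipping.

Call:
play_rows([
  [0.0016,0.0026,0.0069,-0.017,0.0143,0],
  [0.0016,0.0026,0.0069,-0.017,0.0143,0],
  [0.0016,0.0026,0.0069,-0.017,0.0143,0],
  [0.0016,0.0026,0.0069,-0.017,0.0143,0],
  [0.0016,0.0026,0.0069,-0.017,0.0143,0],
  [0.0036,0.0043,0.0039,-0.017,0.0143,0],
  [0.0036,0.0043,0.0039,-0.017,0.0143,0],
  [0.0036,0.0043,0.0039,-0.017,0.0143,0],
  [0.0036,0.0043,0.0039,-0.017,0.0143,0],
  [0.0036,0.0043,0.0039,-0.017,0.0143,0],
])

```text
clock: 7.3
tool_pos: [0.6263, -0.3974, 0.2518]
orientation: [180.0, 4.8, -129.9]
force: [-0.3, -0.8, -2.5]
opening: 0.0137
gripper_force: 30.0
```

Call:
play_rows([
  [0.0048,0.0057,0.0016,-0.017,0.0143,0],
  [0.0048,0.0057,0.0016,-0.017,0.0143,0],
  [0.0048,0.0057,0.0016,-0.017,0.0143,0],
  [0.0048,0.0057,0.0016,-0.017,0.0143,0],
  [0.0048,0.0057,0.0016,-0.017,0.0143,0],
  [0.0054,0.0064,-0.0012,-0.017,0.0143,0],
  [0.0054,0.0064,-0.0012,-0.017,0.0143,0],
  [0.0054,0.0064,-0.0012,-0.017,0.0143,0],
  [0.0054,0.0064,-0.0012,-0.017,0.0143,0],
  [0.0054,0.0064,-0.0012,-0.017,0.0143,0],
])

```text
clock: 8.3
tool_pos: [0.6673, -0.3491, 0.2529]
orientation: [179.8, -35.1, -129.9]
force: [-0.2, -0.6, -3.0]
opening: 0.0138
gripper_force: 30.0
```

```bash
python3 - <<'E'
from h import *
o=get_obs();print(o['tool_pos'],o['force'],o['joint_pos'].round(1),o['orientation'])
a=tool(50,80);Rc=R.from_euler('xyz',o['orientation'],degrees=True);print((a*Rc.inv()).as_rotvec(degrees=True))
need([.6992,-.3119,.2237],tool(50,110),8)
p,w=cloud('scene');cv2.imwrite('pics/scene3.png',p[80:220,200:400].repeat(3,0).repeat(3,1))
E
```

```text
[ 0.66733026 -0.34908042  0.25291146] [-0.23740517 -0.60002685 -2.98495731] [ -1.4  36.1   8.5  26.7 -86.6 -45.9] [ 179.78259071  -35.10889139 -129.88319044]
[-0.03077276 -0.20636039  0.0080606 ]
total deg 29.89 mm 57.0
row x8: [0.00498, 0.00581, -0.00456, -0.01598, 0.01325, 4e-05]
8.3 [ -1.4  36.1   8.5  26.7 -86.6 -45.9]
```

View pics/scene3.png

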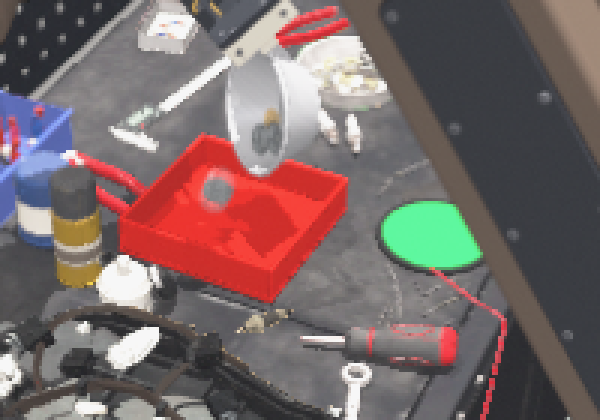

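One bush has dropped into the tray at (215,188); the other bush and the union are still sliding in the bowl mouth at (265,135). I'll continue tipping.

Call:
play_rows([
  [0.004,0.0047,-0.0036,-0.0128,0.0107,0],
  [0.004,0.0047,-0.0036,-0.0128,0.0107,0],
  [0.004,0.0047,-0.0036,-0.0128,0.0107,0],
  [0.004,0.0047,-0.0036,-0.0128,0.0107,0],
  [0.004,0.0047,-0.0036,-0.0128,0.0107,0],
  [0.004,0.0047,-0.0036,-0.0128,0.0107,0],
  [0.004,0.0047,-0.0036,-0.0128,0.0107,0],
  [0.004,0.0047,-0.0036,-0.0128,0.0107,0],
  [0.004,0.0047,-0.0036,-0.0128,0.0107,0],
  [0.004,0.0047,-0.0036,-0.0128,0.0107,0],
])

```text
clock: 9.35
tool_pos: [0.7002, -0.311, 0.2236]
orientation: [179.7, -65.3, -129.7]
force: [-0.4, 0.4, -1.9]
opening: 0.0138
gripper_force: 30.0
```

```bash
python3 - <<'E'
from h import *
o=get_obs();print(o['tool_pos'],o['force'],o['joint_pos'].round(1),o['orientation'])
p,w=cloud('scene');cv2.imwrite('pics/scene4.png',p[80:220,200:400].repeat(3,0).repeat(3,1))
E
```

```text
[ 0.70019617 -0.3109805   0.22358394] [-0.42924899  0.36370671 -1.89653294] [   5.3   50.8   10.4   40.9 -102.8  -56.6] [ 179.68750485  -65.30477977 -129.72584838]
```

View pics/scene4.png

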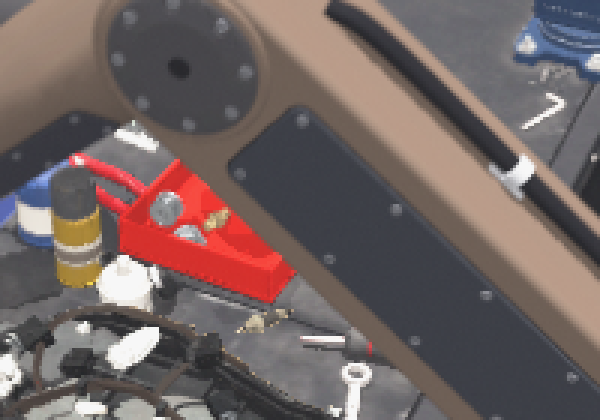

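All three pieces are in the tray: bushes at (165,210) and (188,235), union at (217,217). Reversing the tip.

Call:
play_rows([
  [-0.004,-0.0047,0.0036,0.0128,-0.0107,0],
  [-0.004,-0.0047,0.0036,0.0128,-0.0107,0],
  [-0.004,-0.0047,0.0036,0.0128,-0.0107,0],
  [-0.004,-0.0047,0.0036,0.0128,-0.0107,0],
  [-0.004,-0.0047,0.0036,0.0128,-0.0107,0],
  [-0.004,-0.0047,0.0036,0.0128,-0.0107,0],
  [-0.004,-0.0047,0.0036,0.0128,-0.0107,0],
  [-0.004,-0.0047,0.0036,0.0128,-0.0107,0],
  [-0.004,-0.0047,0.0036,0.0128,-0.0107,0],
  [-0.004,-0.0047,0.0036,0.0128,-0.0107,0],
])

```text
clock: 10.4
tool_pos: [0.6674, -0.3493, 0.2531]
orientation: [179.8, -34.8, -129.8]
force: [-0.3, 0.0, -2.5]
opening: 0.0137
gripper_force: 30.0
```

Call:
play_rows([
  [-0.0054,-0.0064,0.0012,0.017,-0.0143,0],
  [-0.0054,-0.0064,0.0012,0.017,-0.0143,0],
  [-0.0054,-0.0064,0.0012,0.017,-0.0143,0],
  [-0.0054,-0.0064,0.0012,0.017,-0.0143,0],
  [-0.0054,-0.0064,0.0012,0.017,-0.0143,0],
  [-0.0048,-0.0057,-0.0016,0.017,-0.0143,0],
  [-0.0048,-0.0057,-0.0016,0.017,-0.0143,0],
  [-0.0048,-0.0057,-0.0016,0.017,-0.0143,0],
  [-0.0048,-0.0057,-0.0016,0.017,-0.0143,0],
  [-0.0048,-0.0057,-0.0016,0.017,-0.0143,0],
])

```text
clock: 11.4
tool_pos: [0.6267, -0.3977, 0.2519]
orientation: [-180.0, 5.2, -129.8]
force: [-0.4, -0.7, -3.0]
opening: 0.0139
gripper_force: 30.0
```

Call:
play_rows([
  [-0.0036,-0.0043,-0.0039,0.017,-0.0143,0],
  [-0.0036,-0.0043,-0.0039,0.017,-0.0143,0],
  [-0.0036,-0.0043,-0.0039,0.017,-0.0143,0],
  [-0.0036,-0.0043,-0.0039,0.017,-0.0143,0],
  [-0.0036,-0.0043,-0.0039,0.017,-0.0143,0],
  [-0.0016,-0.0026,-0.0069,0.017,-0.0143,0],
  [-0.0016,-0.0026,-0.0069,0.017,-0.0143,0],
  [-0.0016,-0.0026,-0.0069,0.017,-0.0143,0],
  [-0.0016,-0.0026,-0.0069,0.017,-0.0143,0],
  [-0.0016,-0.0026,-0.0069,0.017,-0.0143,0],
])

```text
clock: 12.4
tool_pos: [0.6059, -0.4258, 0.2087]
orientation: [-179.6, 45.1, -129.6]
force: [-1.0, -0.2, -1.7]
opening: 0.0141
gripper_force: 30.0
```

```bash
python3 - <<'E'
from h import *
o=get_obs();print(o['tool_pos'],o['force'],o['orientation'])
need([.392,-.474,.16],tool(35),15)
p,w=cloud('scene')
from scipy.optimize import least_squares
P,w=cloud('top')
# rim plane: white-ish rim top points near expected centre
q=w.reshape(-1,3);c=o['tool_pos'][:2]+.096*np.array([np.cos(.873),np.sin(.873)])
q=q[(abs(q[:,2]-.19)<.02)&(np.abs(np.hypot(*(q[:,:2]-c).T)-.069)<.006)]
A=np.c_[q,np.ones(len(q))];A=np.c_[q[:,:2],np.ones(len(q))];x=np.linalg.lstsq(A,q[:,2],rcond=None)[0];r=q[:,2]-A@x;q=q[abs(r)<.006];A=A[abs(r)<.006];x=np.linalg.lstsq(A,q[:,2],rcond=None)[0]
print('rim tilt deg',np.degrees(x[:2]),len(q),q[:,2].mean(),c)
E
```

```text
[ 0.60593089 -0.42583944  0.20865521] [-1.0372728  -0.16778579 -1.65190345] [-179.63586973   45.10376525 -129.64642526]
total deg 15.1 mm 224.6
row x15: [-0.01783, -0.00401, -0.00405, 4e-05, 9e-05, -0.00559]
12.4 [-44.3  33.3  19.9 -45.3 -83.5  12.8]
rim tilt deg [-1.39032482  0.65815838] 502 0.18707116858124276 [ 0.66761384 -0.35227848]
```

Call:
play_rows([
  [-0.01,-0.002,0,0,0,-0.0035],
  [-0.02,-0.0045,-0.0045,0,0,-0.006],
  [-0.02,-0.0045,-0.0045,0,0,-0.006],
  [-0.02,-0.0045,-0.0045,0,0,-0.006],
  [-0.02,-0.0045,-0.0045,0,0,-0.006],
  [-0.02,-0.0045,-0.0045,0,0,-0.006],
  [-0.02,-0.0045,-0.0045,0,0,-0.006],
  [-0.02,-0.0045,-0.0045,0,0,-0.006],
  [-0.02,-0.0045,-0.0045,0,0,-0.006],
  [-0.02,-0.0045,-0.0045,0,0,-0.006],
])

```text
clock: 13.5
tool_pos: [0.4528, -0.4593, 0.1752]
orientation: [-179.9, 44.9, -140.2]
force: [0.3, 0.4, -2.1]
opening: 0.0143
gripper_force: 30.0
```

Call:
play_rows([
  [-0.02,-0.0045,-0.0045,0,0,-0.006],
  [-0.02,-0.0045,-0.0045,0,0,-0.006],
  [-0.02,-0.0045,-0.0045,0,0,-0.006],
  [-0.0125,-0.003,-0.004,0,0,-0.006],
  [-0.005,-0.001,-0.002,0,0,-0.0025],
  [0,0,0,0,0,0],
])

```text
clock: 14.1
tool_pos: [0.3917, -0.4731, 0.1598]
orientation: [-179.9, 44.9, -145.0]
force: [-0.1, 0.1, -1.9]
opening: 0.0136
gripper_force: 30.0
```

```bash
python3 - <<'E'
from h import *
from scipy.optimize import least_squares
o=get_obs();print(o['force'])
need([.392,-.4735,.0805],tool(35),10)
P,w=cloud('top')
q=w.reshape(-1,3);c=o['tool_pos'][:2]+.096*np.array([np.cos(.611),np.sin(.611)])
z=o['tool_pos'][2]-.019
q=q[(abs(q[:,2]-z)<.012)&(np.abs(np.hypot(*(q[:,:2]-c).T)-.069)<.012)]
r=least_squares(lambda x:np.hypot(*(q[:,:2]-x).T)-.07,c,loss='soft_l1',f_scale=.002);print('rim top',r.x,c,len(q))
q=q[abs(np.hypot(*(q[:,:2]-r.x).T)-.069)<.004]
A=np.c_[q[:,:2]-c,np.ones(len(q))];x=least_squares(lambda x:A@x-q[:,2],[0,0,z],loss='soft_l1',f_scale=.001).x
print('tilt',np.degrees(x[:2]),x[2],z)
E
```

```text
[-0.09250977  0.08653612 -1.93791538]
total deg 0.11 mm 79.3
row x10: [4e-05, -5e-05, -0.00991, 5e-05, 0.0, 3e-05]
14.1 [-61.6  26.7   1.5 -46.2 -76.7  22.6]
rim top [ 0.4725847  -0.41422842] [ 0.47030683 -0.4180548 ] 720
tilt [-0.81162079  0.96086453] 0.1422187874922 0.1407899207307288
```

Call:
play_rows([
  [0,0,-0.01,0,0,0],
  [0,0,-0.015,0,0,0],
  [0,0,-0.015,0,0,0],
  [0,0,-0.015,0,0,0],
  [0,0,-0.015,0,0,0],
  [0,0,-0.01,0,0,0],
  [0,0,-0.006,0,0,0],
  [0,0,-0.004,0,0,0],
  [0,0,-0.003,0,0,0],
  [0,0,0,0,0,0],
])

```text
clock: 15.15
tool_pos: [0.3922, -0.4731, 0.0856]
orientation: [-179.8, 44.9, -144.9]
force: [-0.7, -0.5, -2.0]
opening: 0.0139
gripper_force: 30.0
```

Call:
play_rows([
  [0,0,-0.002,0,0,0],
  [0,0,-0.002,0,0,0],
  [0,0,0,0,0,0],
])

```text
clock: 15.45
tool_pos: [0.3922, -0.473, 0.0824]
orientation: [-179.8, 44.9, -144.9]
force: [0.2, -0.4, -1.9]
opening: 0.0138
gripper_force: 30.0
```

Call:
play_rows([
  [0,0,-0.002,0,0,0],
  [0,0,-0.001,0,0,0],
  [0,0,0,0,0,0],
])

```text
clock: 15.75
tool_pos: [0.3922, -0.473, 0.0799]
orientation: [-179.9, 44.9, -144.9]
force: [0.1, 0.0, -1.6]
opening: 0.014
gripper_force: 30.0
```

Call:
play_rows([
  [0,0,-0.001,0,0,0],
  [0,0,0,0,0,0],
])

```text
clock: 15.95
tool_pos: [0.3923, -0.473, 0.0795]
orientation: [-179.8, 45.0, -144.9]
force: [-0.2, 0.1, 0.4]
opening: 0.0137
gripper_force: 30.0
```

Call:
play_rows([
  [0,0,-0.0005,0,0,0],
  [0,0,0,0,0,0],
])

```text
clock: 16.15
tool_pos: [0.3922, -0.4731, 0.0793]
orientation: [-179.8, 45.0, -144.8]
force: [-2.1, -0.6, 3.5]
opening: 0.0139
gripper_force: 30.0
```

Call:
play_rows([
  [0,0,0,0,0,0],
  [0,0,0,0,0,0],
  [0,0,0,0,0,0],
  [0,0,0,0,0,0],
  [0,0,0,0,0,0],
  [0,0,0,0,0,0],
  [0,0,0,0,0,0],
  [0,0,0,0,0,0],
  [0,0,0,0,0,0],
  [0,0,0,0,0,0],
], gripper=1)

```text
clock: 17.15
tool_pos: [0.3922, -0.473, 0.0788]
orientation: [-179.9, 44.9, -144.9]
force: [0.4, 0.0, -0.6]
opening: 0.0857
gripper_force: 0.0
```

Call:
play_rows([
  [-0.0083,-0.0058,0.0108,0,0,0],
  [-0.0083,-0.0058,0.0108,0,0,0],
  [-0.0083,-0.0058,0.0108,0,0,0],
  [-0.0083,-0.0058,0.0108,0,0,0],
  [-0.0083,-0.0058,0.0108,0,0,0],
  [-0.0083,-0.0058,0.0108,0,0,0],
  [-0.0083,-0.0058,0.0108,0,0,0],
  [-0.0083,-0.0058,0.0108,0,0,0],
  [-0.0083,-0.0058,0.0108,0,0,0],
  [0,0,0,0,0,0],
])

```text
clock: 18.15
tool_pos: [0.3317, -0.5161, 0.1579]
orientation: [-179.7, 44.9, -144.8]
force: [0.3, -0.3, 0.8]
opening: 0.088
gripper_force: 0.0
```

```bash
python3 - <<'E'
from h import *
from scipy.optimize import least_squares
p,_=cloud('scene');cv2.imwrite('pics/scene5.png',p[80:220,200:400].repeat(3,0).repeat(3,1))
P,w=cloud('top');cv2.imwrite('pics/top5.png',P[100:280,260:480].repeat(3,0).repeat(3,1))
q=w.reshape(-1,3);c=[.4726,-.414]
q=q[(abs(q[:,2]-.06)<.006)&(np.abs(np.hypot(*(q[:,:2]-c).T)-.069)<.012)]
print('rim',least_squares(lambda x:np.hypot(*(q[:,:2]-x).T)-.07,c,loss='soft_l1',f_scale=.002).x,get_obs()['clock'])
q=q[abs(np.hypot(*(q[:,:2]-c).T)-.07)<.005];A=np.c_[q[:,:2]-c,np.ones(len(q))];print(np.degrees(least_squares(lambda x:A@x-q[:,2],[0,0,.06],loss='soft_l1',f_scale=.001).x[:2]))
E
```

```text
rim [ 0.473697   -0.41397168] 18.25
[-0.45296394  0.73076192]
```

View pics/scene5.png

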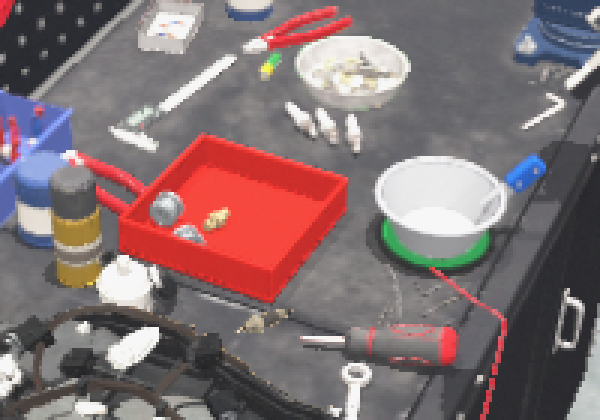

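View pics/top5.png

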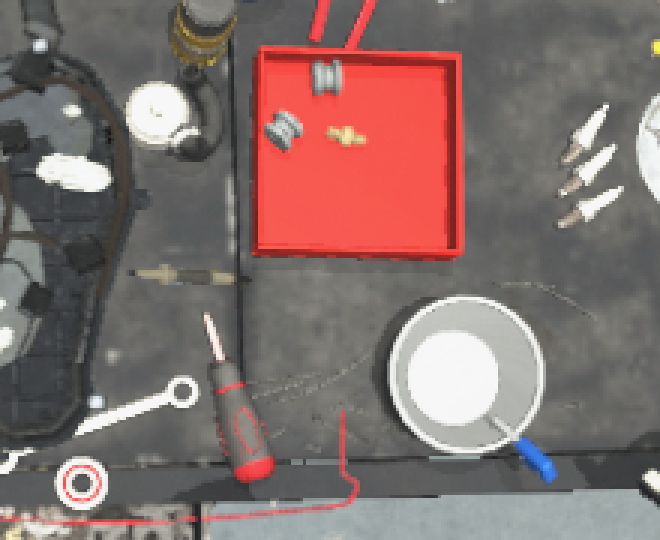

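All three pieces lie in the tray: bushes at (326,77) and (284,130), union at (347,135). The empty bowl stands upright on the mat, about 3 mm from its centre, and the bystanders have not moved.

```bash
python3 -c "
from plant import *
print(close_job())"
```

```text
the job is handed in; nothing more can be done
None
```

I handed the job in at about 18 s of the 51 s allowed: both bushes and the union are in the red tray, the empty bowl is released upright on its green mat about 3 mm from centre, and no bystander moved; no verdict came back.

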